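# Fetch the coverslip box from behind the bottles

### The job

The small coverslip box at the back of the white caddy is needed at the microscope. First clear the two tall bottles that stand in front of it out of the way, one upright on each round mat (either way round); then bring the coverslip box to the middle of the square mat; and last put each bottle back in the caddy, upright, on the very place it came from. Leave the box where it is until both bottles are cleared, and do not shift the lidded sample cup.

Things in the scene. Friction and masses are not known exactly. Their poses are not given: they have to be found in the camera images.
- white_bottle_mid (a point): white screw-cap bottle, loose, upright, 52 mm in diameter, 112 mm tall in all: body up to 94 mm, then a 36 mm cap; about 0.14 kg. The point is on its axis half-way up, 56 mm above its underside. It starts on one of the two front places of the caddy
- canister_mid (a point): slim round canister, black cap over a body with black and white bands, loose, upright, 129 mm tall: body 48 mm in diameter up to 104 mm, then a 49 mm cap; about 0.08 kg. The point is on its axis half-way up, 64.5 mm above its underside. It starts on the other front place of the caddy
- coverslips_mid (a point): small low coverslip box (blue base, clear lid, shut), loose, 30 x 30 mm and 16 mm tall, about 0.03 kg. The point is its centre, 8 mm above its underside; x and y run along its sides. It starts behind the two bottles in the caddy
- caddy: white plastic caddy, fixed, 140 mm (x, front to back) by 150 mm (y), floor 6 mm thick; back wall 40 mm tall at +x, side walls 22 mm tall, open front at -x. Origin at the centre of its underside. Front places, marked by thin rings, at (-38, +33) and (-38, -33) mm, about 15 mm between the bottles; the box stands at about (12, 0) mm, some 40 mm clear of the back wall. All stand on the floor, 6 mm above the origin
- mat_a_top (a point): round black rubber mat, fixed, 76 mm in diameter, 5 mm thick; the point is the centre of its top
- mat_b_top (a point): a second round mat just like it; the point is the centre of its top
- square_mat_top (a point): square black rubber mat, fixed, 76 x 76 mm, 5 mm thick, four thin grey corner marks round its middle; the point is the centre of its top, x and y along its sides
- cup_mid (a point): lidded sample cup, loose, 58 mm in diameter, 68 mm tall, standing among the mats: a bystander to leave alone. The point is on its axis half-way up, 34 mm above its underside

How it is judged:
By the outcome, as a careful person would: the job done as asked, in the order asked, and still so for the second after the job is handed in, with the robot touching nothing.
It also fails if it takes over 109 s, if anything falls off the work surface, if the arm or the gripper's body presses on something with over 40 N, if the wrist force passes 120 N, or if a joint passes its speed limit or range.

### The arm

A 6-joint arm with a two-finger parallel gripper is mounted at the origin on a cart in front of the work surface, level with it; the furniture and walls round the work are solid. World frame = base frame: x ahead of the robot, y to its left, z up, the work surface at z = 0. Lengths are in m, angles in rad, forces in N, time in s.
With the tool pointing down it reaches from about 0.375 to 0.9 m from the base axis. Payload 3.1 kg.
Tool frame: the origin (TCP) lies midway between the tips of the shut fingers; the grasp point (between the pads) lies 19 mm behind it; z points along the fingers, y is the line along which they close (so a half turn about z gives the same grasp; the last joint's range is limited). The gripper opens to 85 mm and grips with 20 to 120 N. Pads are 22 mm wide; open, the fingers measure 114 mm over their backs; the gripper's body (76 mm by 85 mm) begins 54 mm behind the grasp point. The pads swing forward as they close: fully open they stand 13 mm farther back than shut.
Start: joints at [1.048, 0.527, 1.433, -0, 1.181, -0.178], TCP at [0.211, 0.588, 0.231] pointing down, gripper open.
Joint ranges: [-3.08, 3.08], [-0.75, 2.2], [0.22, 2.44], [-1.43, 4.57], [0, 2.65], [-2.85, 2.85]. Speed limits (rad/s): [2.79, 2.79, 3.14, 3.14, 3.14, 3.14].

### API

Orientations are given as a unit quaternion [x, y, z, w].
In Python, from station import manip gives the robot as it stands.
- The arm moves only by the tool move_arm, never from a script. Its argument "increments" is a list that holds one entry, the list of rows, each a list of 5 numbers: the gripper's target within -1 to 1 (shut at 1, half-way at 0, fully open at -1), then the shift along the world's x, y, z in m, then the turn about the world's z in degrees. In form: [[[fingers, dx, dy, dz, twist], ...]]. A call has 1 to 8 rows; each row shifts and turns the commanded pose from where the row before left it; what a row does not reach is not made up. A row lasts 1/10 s, in which the tool goes at most 50 mm and 8.59 degrees, less where a joint would pass 70% of its speed; a pose out of reach is approached as far as the arm can. A call with a gripper value outside its range is refused whole. The fingers move at their own pace and stop on an object; "newtons" is the grip in N (left out, the last holds). Time passes only in rows, so rows that do not move let the fingers close. It gives the time, the measured TCP pose, the force, the opening and the grip force at its end, in the units of the state.
- manip.sense(): the state, without advancing time (a new reading comes with each control period).
- manip.snapshot(name): name is "side" or "top"; returns a dict with "img" (400x640x3 uint8, red, green, blue), "fx", "fy", "cx", "cy" (pixels), "world_to_cam" (4x4, takes a point from world to camera coordinates). Camera axes: x right, y down, z forward; pixel columns grow to the right and rows downward; lengths in m; the calibration is good to about 2 mm. A picture is of the moment at which its call begins. There is no depth.
- manip.sign_off(): hands the job in; it is judged then, once.
Trained networks look in the newest picture that a camera, given by its name, has taken for a name from the list of things; names that differ only in an ending like _2 or _b are one class to them, and where a whole thing is asked for, a point or a joint stands for the part that bears it (a point fixed in the world has none). Each returns a list of dicts, best first, with "confidence" (0 to 1); they miss things now and then, are a little off and sometimes report something else, mostly with a low value. They report only what shows in the picture. A call takes as long as a camera call.
- manip.spot_in(label, camera): "xyz" ([x, y, z] in m, in world coordinates, good to about 4 mm: the middle of the surface that is visible of it).
- manip.mark_of(label, camera): "xyz" ([x, y, z] in m, in world coordinates, good to about 4 mm: a listed point, or the origin of a listed thing).
The state is a dict: "t": time; "q": joint angles; "qd": joint speeds; "tau": joint torques, N m; "tcp_pos": TCP position; "tool_rot": TCP orientation; "force": force on the tool from outside, world axes, zero at the start; "ft_torque": the same for the moment, N m; "finger_gap": opening from 0.0 (shut) to 1.0 (fully open); "gripper_force": force on a finger pad.
Only numpy, scipy, OpenCV 4.12 (cv2) and the standard library are available. Lean on these libraries where they do the work, as an engineer would, in place of code of your own. Each camera call takes 0.05 s, during which the arm holds its last target. There are 200 camera calls.

## Working session

There is one attempt and no reset: what is moved stays moved. The work goes in short steps, Python scripts to look and compute and a tool call to move; the robot and the scene stay as the last step left them, time stands still between calls to the robot, and variables do not carry over. Pictures are saved under pics/ and viewed, at most 17 in all, crops included, and the job is handed in when it is done.

Besides the shell and the picture viewer there is one more tool, called after "Emit:" as name([rows], argument=value, ...), one row to a line, values as JSON. move_arm: Moves the arm, as the interface text tells. Its arguments: {"type":"object","properties":{"increments":{"type":"array","items":{"type":"array","items":{"type":"array","items":{"type":"number"}}}},"newtons":{"type":"number"}},"required":["increments"]}

```bash
mkdir -p pics; cat > h.py <<'E'
from station import manip
import cv2, numpy as np
def snap(n,f):
    s=manip.snapshot(n); cv2.imwrite(f'pics/{f}.png',s['img'][:,:,::-1]); return s
def px(s,p):
    c=s['world_to_cam']@np.r_[p,1]; return np.array([s['fx']*c[0]/c[2]+s['cx'],s['fy']*c[1]/c[2]+s['cy']])
def ray(s,u,v,z):
    T=np.array(s['world_to_cam']);R=T[:3,:3];o=-R.T@T[:3,3];d=R.T@np.array([(u-s['cx'])/s['fx'],(v-s['cy'])/s['fy'],1]);return o+d*(z-o[2])/d[2]
E
python3 - <<'E'
from h import *
np.set_printoptions(precision=4,suppress=True)
for n in('top','side'):
    s=snap(n,n+'0')
    for l in 'white_bottle_mid canister_mid coverslips_mid caddy mat_a_top mat_b_top square_mat_top cup_mid'.split():
        for r in manip.mark_of(l,n)[:3]: print(n,l,np.array(r['xyz']),round(r['confidence'],2),px(s,r['xyz']).round())
st=manip.sense();print(st)
E
```

```text
top white_bottle_mid [0.5613 0.3191 0.0619] 0.7 [311. 184.]
top canister_mid [0.5166 0.3674 0.0691] 0.92 [286. 205.]
top coverslips_mid [0.5803 0.377  0.0176] 0.78 [285. 178.]
top caddy [0.5647 0.3661 0.0009] 0.69 [290. 186.]
top caddy [0.5144 0.1826 0.0074] 0.48 [375. 211.]
top mat_a_top [0.5128 0.1794 0.011 ] 0.94 [377. 211.]
top mat_b_top [0.6379 0.1838 0.0059] 0.55 [375. 154.]
top square_mat_top [0.3743 0.3049 0.0042] 0.97 [316. 276.]
top square_mat_top [ 0.5674  0.3669 -0.0006] 0.68 [290. 185.]
top square_mat_top [0.5821 0.377  0.0181] 0.56 [285. 177.]
top cup_mid [0.412  0.1943 0.0338] 0.8 [370. 259.]
top cup_mid [0.5676 0.3659 0.0006] 0.49 [290. 185.]
side white_bottle_mid [0.5624 0.3203 0.0614] 0.77 [311. 219.]
side canister_mid [0.5119 0.3708 0.068 ] 0.68 [337. 231.]
side coverslips_mid [0.583 0.369 0.011] 0.58 [295. 257.]
side caddy [0.3788 0.3073 0.003 ] 0.57 [413. 250.]
side caddy [ 0.5638  0.3673 -0.0015] 0.56 [306. 263.]
side mat_a_top [0.5126 0.179  0.0034] 0.62 [345. 214.]
side mat_a_top [0.5828 0.3747 0.0133] 0.51 [295. 258.]
side mat_b_top [0.6368 0.1793 0.0076] 0.94 [286. 209.]
side mat_b_top [0.4129 0.1954 0.0386] 0.6 [395. 205.]
side square_mat_top [0.378  0.3076 0.0027] 0.72 [413. 251.]
side cup_mid [0.4102 0.1963 0.0367] 0.59 [396. 206.]
{'t': 0.9, 'q': array([ 1.0485,  0.5275,  1.4327, -0.    ,  1.1814, -0.1785]), 'qd': array([-0.0006, -0.0004,  0.0012,  0.0002, -0.0006,  0.0023]), 'tau': array([  0.0004, -44.2303, -17.842 ,  -0.0002,   0.0007,   0.    ]), 'tcp_pos': array([0.2106, 0.5884, 0.2313]), 'tool_rot': array([ 0.1711,  0.9853, -0.    ,  0.    ]), 'force': array([ 0.1936,  0.5232, -0.6471]), 'ft_torque': array([-0.0108,  0.0068, -0.0013]), 'gripper_force': 0.0, 'finger_gap': 0.99729195637784}
```

View pics/top0.png

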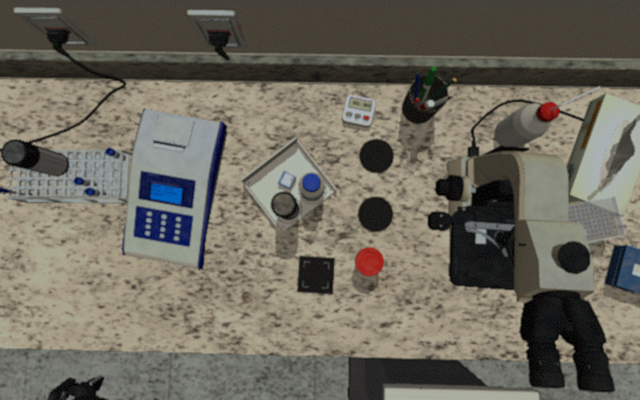

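View pics/side0.png

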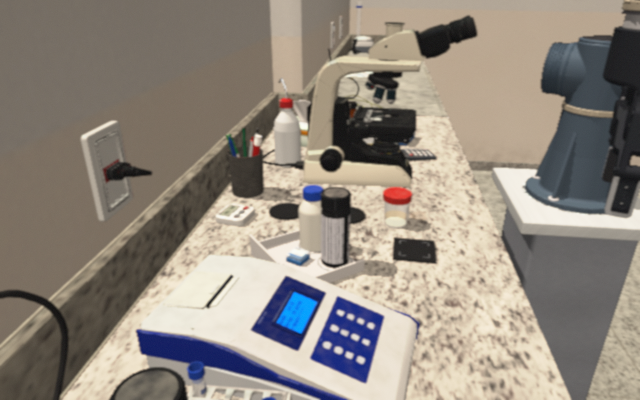

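The top view has +x up and +y to the left. The caddy (~290,185) is turned about 44° with its front facing lower right. The canister is at (286,205), the white bottle at (311,184), the box at (287,180), the mats at (376,155) and (375,213), the square mat at (316,275) and the cup at (369,261). The network reports agree with this. Next I'll fit the caddy pose and overlay it.

```bash
python3 - <<'E'
from h import *
from scipy.spatial.transform import Rotation
L=np.array([[-38,33],[-38,-33],[0,0],[12,0]])/1e3
W=np.array([[.5142,.3691],[.5618,.3197],[.5642,.3667],[.5790,.3735]])
w=np.array([1,1,1,.4]); lm=w@L/w.sum(); wm=w@W/w.sum()
A=((L-lm)*w[:,None]).T@(W-wm); th=np.arctan2(A[0,1]-A[1,0],A[0,0]+A[1,1])
R=np.array([[np.cos(th),-np.sin(th)],[np.sin(th),np.cos(th)]]); c=wm-R@lm
print(np.degrees(th),c,(L@R.T+c).round(4))
out=[]
for n in('top','side'):
    s=manip.snapshot(n); K=5; 
    u0,v0=(px(s,[*c,.05])-[60,55]).astype(int)
    im=cv2.resize(s['img'][v0:v0+110,u0:u0+120,::-1],None,fx=K,fy=K,interpolation=cv2.INTER_CUBIC)
    def poly(P,col):
        q=np.array([(px(s,p)-[u0,v0]+.5)*K for p in P]).astype(int); cv2.polylines(im,[q],True,col,1)
    f=lambda x,y,z:[*(R@[x,y]+c),z]
    poly([f(-.07,-.075,0),f(.07,-.075,0),f(.07,.075,0),f(-.07,.075,0)],(0,0,255))
    poly([f(.07,-.075,.04),f(.07,.075,.04)],(255,0,255))
    a=np.linspace(0,6.28,40)
    for y,z0,z1,r,r1 in((.033,.006,.135,.024,.0245),(-.033,.006,.118,.026,.018)):
        for z,rr in((z0,r),(z1,r1)): poly([f(-.038+rr*np.cos(t),y+rr*np.sin(t),z) for t in a],(0,255,0))
    poly([f(.012+i*.015,j*.015,.022) for i,j in((1,1),(1,-1),(-1,-1),(-1,1))],(255,128,0))
    cv2.imwrite(f'pics/fit_{n}.png',im)
E
```

```text
41.68353903540032 [0.5661689  0.36830857] [[0.5158 0.3677]
 [0.5597 0.3184]
 [0.5662 0.3683]
 [0.5751 0.3763]]
```

View pics/fit_top.png

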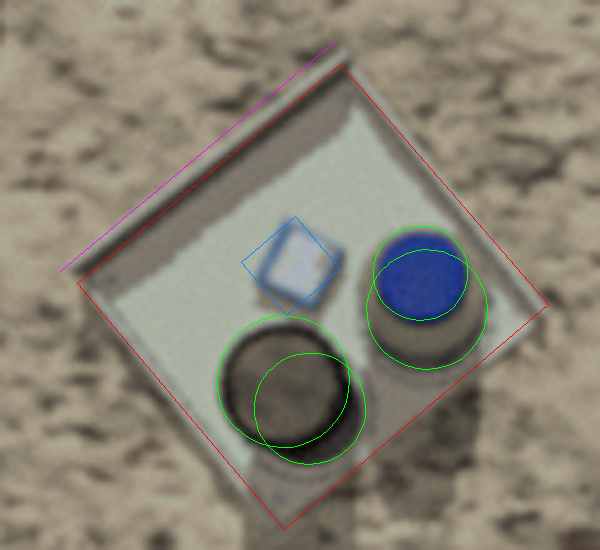

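View pics/fit_side.png

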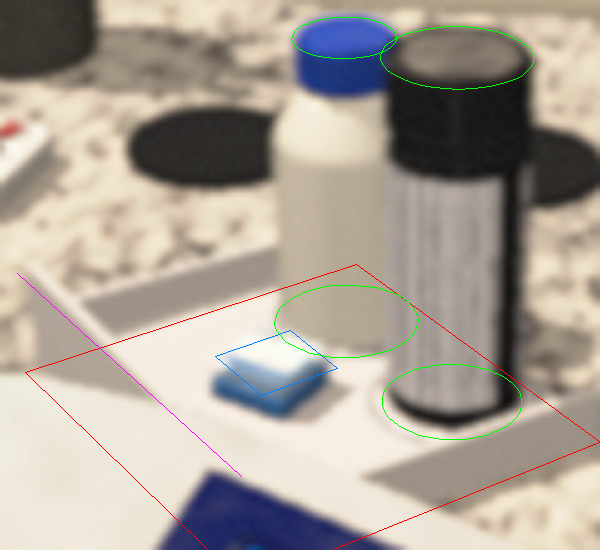

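Overlay: the actual caddy and canister sit about 2–4 mm toward −x and −y of the fit. The canister cap centre is at (290,385) against (284,381) drawn; the white cap is within 1 mm. I'll use canister (0.514, 0.366), white bottle (0.5595, 0.3175) and yaw 42.5°. First I'll move above the canister.

Emit:
move_arm([
  [[-1,0.03,-0.022,0,-3.5],[-1,0.038,-0.028,0,-3.5],[-1,0.038,-0.028,0,-3.5],[-1,0.038,-0.028,0,-3.5],[-1,0.038,-0.028,0,-3.5],[-1,0.038,-0.028,0,-3.5],[-1,0.038,-0.028,0,-3.5],[-1,0.03,-0.022,0,-3.3]],
], newtons=30)

```text
t: 1.8
tcp_pos: [0.5009, 0.3745, 0.2314]
tool_rot: [0.405, 0.915, 0.0, 0.0]
force: [-0.1, 0.0, -0.6]
finger_gap: 1.004
gripper_force: 0.0
```

Emit:
move_arm([
  [[-1,0.0154,-0.0104,0,0],[-1,0,0,0,0],[-1,0,0,0,0]],
])

```text
t: 2.1
tcp_pos: [0.513, 0.3665, 0.231]
tool_rot: [0.402, 0.915, -0.0, -0.001]
force: [-0.2, -0.2, -0.6]
finger_gap: 0.998
gripper_force: 0.0
```

Emit:
move_arm([
  [[-1,0.001,-0.0005,-0.03,0],[-1,0,0,-0.03,0],[-1,0,0,-0.03,0],[-1,0,0,-0.03,0],[-1,0,0,-0.02,0],[-1,0,0,-0.014,0],[-1,0,0,0,0],[-1,0,0,0,0]],
])

```text
t: 2.9
tcp_pos: [0.5147, 0.3665, 0.0779]
tool_rot: [0.402, 0.916, 0.0, 0.0]
force: [-0.3, -0.3, -0.6]
finger_gap: 1.005
gripper_force: 0.0
```

```bash
python3 - <<'E'
from h import *
s=snap('side','a1'); t=snap('top','a2')
a=cv2.resize(s['img'][130:290,230:430,::-1],None,fx=3,fy=3)
b=cv2.resize(t['img'][120:280,230:430,::-1],None,fx=3,fy=3)
cv2.imwrite('pics/a3.png',cv2.resize(np.hstack([a,b]),(800,320)))
E
```

```text
(no output)
```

View pics/a3.png

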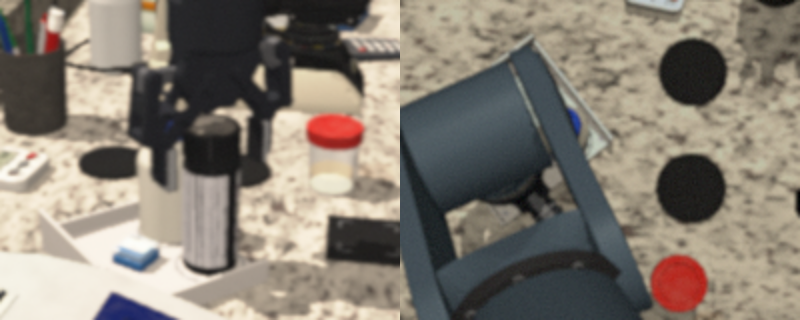

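The side view shows the canister (210,190) centred between the fingers (162 and 258), and nothing else is touched. Closing the gripper.

Emit:
move_arm([
  [[1,0,0,0,0],[1,0,0,0,0],[1,0,0,0,0],[1,0,0,0,0],[1,0,0,0,0],[1,0,0,0,0],[1,0,0,0,0],[1,0,0,0,0]],
], newtons=30)

```text
t: 3.8
tcp_pos: [0.5158, 0.3658, 0.0783]
tool_rot: [0.403, 0.915, 0.001, 0.001]
force: [0.6, -0.1, 4.4]
finger_gap: 0.563
gripper_force: 22.0
```

Emit:
move_arm([
  [[1,0,0,0.01,0],[1,0,0,0.015,0],[1,0,0,0.02,0],[1,0,0,0.02,0],[1,0,0,0.015,0],[1,0,0,0,0],[1,0,0,0,0]],
])

```text
t: 4.5
tcp_pos: [0.5149, 0.3655, 0.1578]
tool_rot: [0.403, 0.915, 0.0, 0.0]
force: [0.1, 0.2, -0.9]
finger_gap: 0.567
gripper_force: 22.5
```

Emit:
move_arm([
  [[1,-0.01,-0.016,0,0],[1,-0.015,-0.022,0,0],[1,-0.015,-0.022,0,0],[1,-0.005,-0.022,0,0],[1,0.01,-0.03,0,0],[1,0.015,-0.03,0,0],[1,0.01,-0.03,0,0],[1,0.0075,-0.0145,0,0]],
])

```text
t: 5.3
tcp_pos: [0.5123, 0.1769, 0.1564]
tool_rot: [0.404, 0.915, -0.001, -0.001]
force: [-0.6, 0.6, -1.0]
finger_gap: 0.563
gripper_force: 22.6
```

Emit:
move_arm([
  [[1,0,0,-0.02,0],[1,0,0,-0.025,0],[1,0,0,-0.018,0],[1,0,0,-0.008,0],[1,0,0,0,0],[1,0,0,0,0]],
])

```text
t: 5.9
tcp_pos: [0.5127, 0.1794, 0.0865]
tool_rot: [0.403, 0.915, 0.0, 0.0]
force: [0.1, -0.1, -0.6]
finger_gap: 0.565
gripper_force: 22.6
```

```bash
python3 - <<'E'
from h import *
s=snap('side','b1'); 
print(manip.mark_of('canister_mid','side'),manip.mark_of('white_bottle_mid','side'))
cv2.imwrite('pics/b3.png',cv2.resize(s['img'][110:290,230:430,::-1],None,fx=3,fy=3))
print(manip.sense()['tcp_pos'],manip.sense()['force'])
E
```

```text
[{'xyz': [0.5121, 0.1813, 0.0759], 'confidence': 0.94}] [{'xyz': [0.5587, 0.3176, 0.0607], 'confidence': 0.97}]
[0.51320994 0.17928074 0.08723324] [ 0.69001671  0.2387499  -0.80425345]
```

View pics/b3.png

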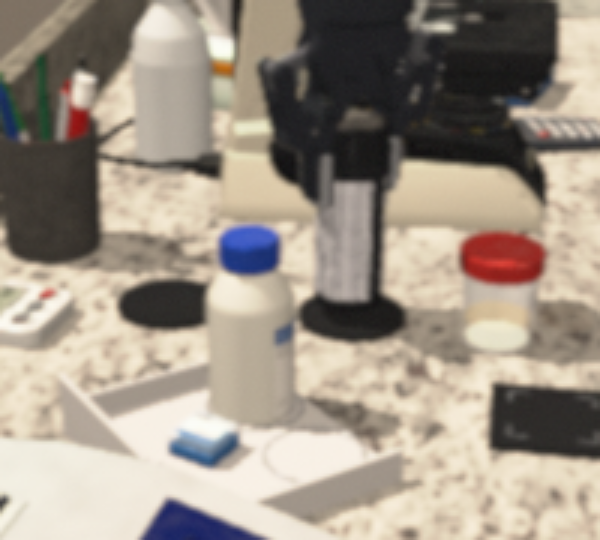

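The side view shows the canister held upright, centred over mat a (350,310) and about 9 mm above it. The white bottle (250,330), box and cup haven't moved. Lowering and releasing.

Emit:
move_arm([
  [[1,0,0,-0.005,0],[1,0,0,-0.003,0],[1,0,0,-0.001,0],[1,0,0,0,0],[1,0,0,0,0]],
])

```text
t: 6.55
tcp_pos: [0.5124, 0.179, 0.0774]
tool_rot: [0.403, 0.915, -0.0, -0.0]
force: [0.6, 0.1, 0.7]
finger_gap: 0.568
gripper_force: 22.6
```

Emit:
move_arm([
  [[-1,0,0,0,0],[-1,0,0,0,0],[-1,0,0,0,0],[-1,0,0,0,0],[-1,0,0,0,0],[-1,0,0,0,0],[-1,0,0,0,0],[-1,0,0,0,0]],
])

```text
t: 7.35
tcp_pos: [0.5125, 0.179, 0.0773]
tool_rot: [0.403, 0.915, 0.0, 0.0]
force: [0.3, -0.8, 0.7]
finger_gap: 0.998
gripper_force: 0.0
```

Emit:
move_arm([
  [[-1,0,0,0.02,0],[-1,0,0,0.04,0],[-1,0,0,0.04,0],[-1,0,0,0.02,0],[-1,0.012,0.035,0,0],[-1,0.013,0.037,0,0],[-1,0.013,0.037,0,0],[-1,0.0085,0.0295,0,0]],
])

```text
t: 8.15
tcp_pos: [0.5597, 0.3194, 0.1975]
tool_rot: [0.403, 0.915, 0.0, 0.0]
force: [0.2, -0.2, -0.2]
finger_gap: 0.997
gripper_force: 0.0
```

Emit:
move_arm([
  [[-1,0,0,0,0],[-1,0,0,-0.03,0],[-1,0,0,-0.04,0],[-1,0,0,-0.035,0],[-1,0,0,-0.02,0],[-1,0,0,-0.007,0],[-1,0,0,0,0],[-1,0,0,0,0]],
])

```text
t: 8.95
tcp_pos: [0.5599, 0.3175, 0.0665]
tool_rot: [0.403, 0.915, 0.001, 0.001]
force: [-0.0, 0.4, -0.3]
finger_gap: 1.0
gripper_force: 0.0
```

```bash
python3 - <<'E'
from h import *
s=snap('side','c1'); 
print(manip.mark_of('canister_mid','side'),manip.mark_of('white_bottle_mid','side'))
cv2.imwrite('pics/c3.png',cv2.resize(s['img'][110:290,230:430,::-1],None,fx=3,fy=3))
E
```

```text
[{'xyz': [0.5097, 0.1823, 0.0686], 'confidence': 0.91}] [{'xyz': [0.5577, 0.3215, 0.0618], 'confidence': 0.86}]
```

View pics/c3.png

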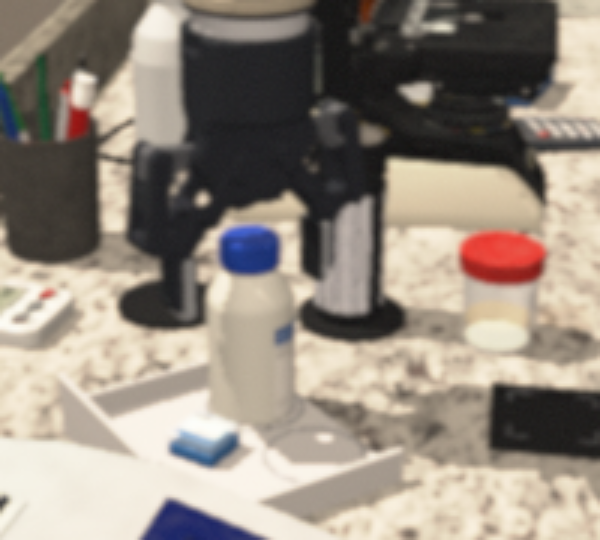

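The side view shows the fingers straddling the white bottle (250,330). Its shoulder starts to taper at row ~300, so I'll grip 13 mm lower. The canister stands upright on mat a.

Emit:
move_arm([
  [[-1,0,0,-0.008,0],[-1,0,0,-0.005,0],[-1,0,0,0,0],[-1,0,0,0,0]],
])

```text
t: 9.5
tcp_pos: [0.5588, 0.3175, 0.0519]
tool_rot: [0.403, 0.915, -0.0, -0.0]
force: [0.2, -0.3, 1.1]
finger_gap: 1.002
gripper_force: 0.0
```

Emit:
move_arm([
  [[1,0,0,0,0],[1,0,0,0,0],[1,0,0,0,0],[1,0,0,0,0],[1,0,0,0,0],[1,0,0,0,0],[1,0,0,0,0],[1,0,0,0,0]],
], newtons=40)

```text
t: 10.3
tcp_pos: [0.5594, 0.3177, 0.0527]
tool_rot: [0.403, 0.915, 0.0, 0.0]
force: [-0.1, -0.5, 3.8]
finger_gap: 0.587
gripper_force: 42.1
```

Emit:
move_arm([
  [[1,0,0,0.01,0],[1,0,0,0.015,0],[1,0,0,0.02,0],[1,0,0,0.015,0],[1,0,0,0,0],[1,0,0,0,0]],
])

```text
t: 10.9
tcp_pos: [0.559, 0.3175, 0.1128]
tool_rot: [0.403, 0.915, 0.0, 0.0]
force: [0.4, -0.4, -2.0]
finger_gap: 0.586
gripper_force: 42.0
```

Emit:
move_arm([
  [[1,0.01,-0.018,0,0],[1,0.016,-0.028,0,0],[1,0.016,-0.028,0,0],[1,0.016,-0.028,0,0],[1,0.013,-0.022,0,0],[1,0.007,-0.0125,0,0],[1,0,0,-0.02,0],[1,0,0,-0.02,0]],
])

```text
t: 11.7
tcp_pos: [0.6371, 0.1807, 0.0717]
tool_rot: [0.403, 0.915, 0.0, -0.0]
force: [-0.7, 0.6, -2.0]
finger_gap: 0.588
gripper_force: 42.0
```

Emit:
move_arm([
  [[1,0,0,-0.01,0],[1,0,0,-0.003,0],[1,0,0,0,0],[1,0,0,0,0]],
])

```text
t: 12.1
tcp_pos: [0.6376, 0.1814, 0.06]
tool_rot: [0.402, 0.915, 0.0, 0.001]
force: [-0.5, -0.1, -1.3]
finger_gap: 0.584
gripper_force: 42.0
```

```bash
python3 - <<'E'
from h import *
s=snap('side','d1'); t=manip.snapshot('top')
print(manip.mark_of('white_bottle_mid','side'),manip.mark_of('mat_b_top','top'),manip.mark_of('coverslips_mid','top'))
a=cv2.resize(s['img'][110:290,230:430,::-1],None,fx=3,fy=3)
b=cv2.resize(t['img'][130:270,230:410,::-1],(600,467));
cv2.imwrite('pics/d3.png',cv2.resize(np.hstack([a,cv2.copyMakeBorder(b,0,73,0,0,0)]),(800,360)))
E
```

```text
[{'xyz': [0.6383, 0.1819, 0.0711], 'confidence': 0.82}] [{'xyz': [0.6332, 0.1849, 0.0047], 'confidence': 0.61}] [{'xyz': [0.5784, 0.3744, 0.0178], 'confidence': 0.59}]
```

View pics/d3.png

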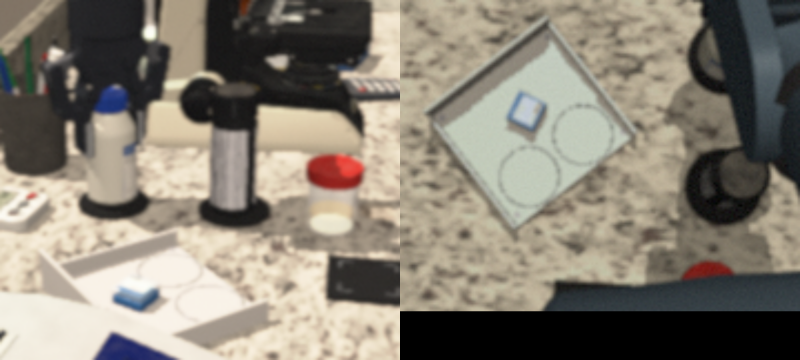

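The side view shows the white bottle over mat b (113,205). The top view shows both rings in the empty caddy at (582,135) and (528,176) and the box at (525,112), turned relative to the caddy. I'll lower and release, then measure the box and rings.

Emit:
move_arm([
  [[1,0,0,-0.005,0],[1,0,0,-0.003,0],[1,0,0,-0.0005,0],[1,0,0,0,0],[1,0,0,0,0]],
])

```text
t: 12.85
tcp_pos: [0.6371, 0.181, 0.0517]
tool_rot: [0.403, 0.915, 0.0, 0.0]
force: [-2.6, -0.0, 5.1]
finger_gap: 0.581
gripper_force: 42.5
```

Emit:
move_arm([
  [[-1,0,0,0,0],[-1,0,0,0,0],[-1,0,0,0,0],[-1,0,0,0,0],[-1,0,0,0,0],[-1,0,0,0,0],[-1,0,0,0,0],[-1,0,0,0,0]],
])

```text
t: 13.65
tcp_pos: [0.637, 0.181, 0.0508]
tool_rot: [0.403, 0.915, 0.0, 0.0]
force: [-0.7, 0.7, 0.3]
finger_gap: 1.003
gripper_force: 0.0
```

Emit:
move_arm([
  [[-1,0,0,0.02,0],[-1,0,0,0.04,0],[-1,0,0,0.04,0],[-1,0,0,0.03,0],[-1,0,0,0.01,0],[-1,0,0,0,0]],
])

```text
t: 14.25
tcp_pos: [0.6379, 0.1811, 0.1924]
tool_rot: [0.403, 0.915, 0.001, 0.002]
force: [-0.1, 0.0, -0.5]
finger_gap: 1.0
gripper_force: 0.0
```

```bash
python3 - <<'E'
from h import *
s=manip.snapshot('top'); np.save('pics/s.npy',s,allow_pickle=True)
K=6;u0,v0=240,130
im=cv2.resize(s['img'][v0:v0+100,u0:u0+100,::-1],None,fx=K,fy=K,interpolation=cv2.INTER_CUBIC)
cv2.imwrite('pics/e1.png',im)
hsv=cv2.cvtColor(s['img'],cv2.COLOR_RGB2HSV)
m=cv2.inRange(hsv,(95,40,40),(130,255,255))[150:210,250:330]
# box: non-caddy hue blob
n,l,st,c=cv2.connectedComponentsWithStats(m)
for i in range(1,n):
    if st[i,4]>8:
        p=np.argwhere(l==i)[:,::-1]+[250,150]
        W=np.array([ray(s,u+0.,v+0.,.014)[:2] for u,v in p]).astype(np.float32)
        print(st[i],cv2.minAreaRect(W*1000))
for n in('top','side'):
    manip.snapshot(n)
    for l in('coverslips_mid','caddy','square_mat_top','white_bottle_mid'): print(n,l,manip.mark_of(l,n)[:2])
E
```

```text
[28 21 17 18 73] ((576.644287109375, 373.7327575683594), (29.170366287231445, 28.921146392822266), 64.53266906738281)
top coverslips_mid [{'xyz': [0.5805, 0.3764, 0.0151], 'confidence': 0.62}]
top caddy [{'xyz': [0.5666, 0.369, 0.0032], 'confidence': 0.69}]
top square_mat_top [{'xyz': [0.3783, 0.3005, 0.002], 'confidence': 0.64}]
top white_bottle_mid [{'xyz': [0.6364, 0.1826, 0.0634], 'confidence': 0.56}]
side coverslips_mid [{'xyz': [0.582, 0.3705, 0.0136], 'confidence': 0.7}]
side caddy [{'xyz': [0.5661, 0.3646, -0.0011], 'confidence': 0.96}]
side square_mat_top [{'xyz': [0.3784, 0.3052, 0.004], 'confidence': 0.67}]
side white_bottle_mid [{'xyz': [0.6365, 0.1821, 0.0581], 'confidence': 0.66}, {'xyz': [0.5101, 0.1825, 0.0659], 'confidence': 0.44}]
```

View pics/e1.png

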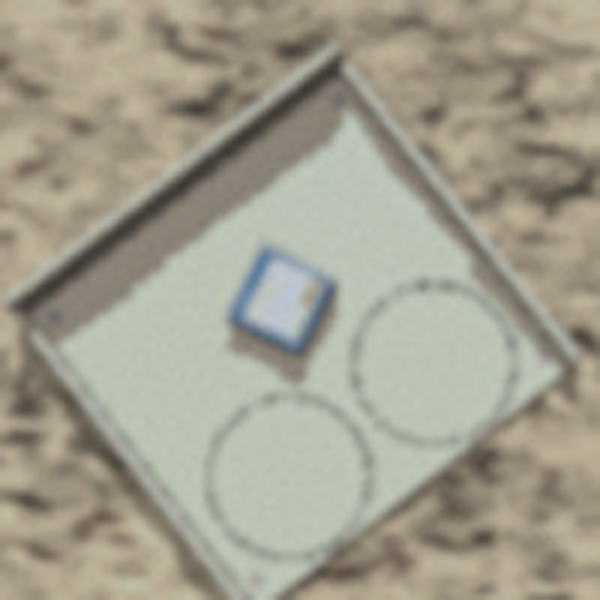

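Top crop: rings centred at (289,477) and (435,362). Box corners are about (266,247), (334,280), (300,353) and (232,318), so its sides run at about 64° / −26°.

```bash
python3 - <<'E'
from h import *
s=np.load('pics/s.npy',allow_pickle=True).item()
f=lambda x,y,z:ray(s,240+x/6-.42,130+y/6-.42,z).round(4)
print('ring+',f(289,477,.006),'ring-',f(435,362,.006),'box',f(283,300,.020), [f(*p,.022) for p in((266,247),(334,280),(300,353),(232,318))])
d=f(435,362,.006)-f(289,477,.006);print(np.linalg.norm(d),np.degrees(np.arctan2(d[0],-d[1])))
g=cv2.cvtColor(s['img'],cv2.COLOR_RGB2GRAY)[245:305,285:350]
n,l,st,c=cv2.connectedComponentsWithStats((g<60).astype(np.uint8))
i=1+np.argmax(st[1:,4]);p=np.argwhere(l==i)[:,::-1]+[285,245]
r=cv2.minAreaRect(p.astype(np.float32));print('sq',r,st[i],ray(s,*r[0],.005))
# calibration check from known mats
for v in((360,140),(360,195)):
    g=cv2.cvtColor(s['img'],cv2.COLOR_RGB2GRAY)
t=manip.sense();print(t['tcp_pos'],t['q'])
E
```

```text
ring+ [0.5139 0.3693 0.006 ] ring- [0.5564 0.3179 0.006 ] box [0.5758 0.3721 0.02  ] [array([0.5944, 0.3785, 0.022 ]), array([0.583, 0.354, 0.022]), array([0.5567, 0.3653, 0.022 ]), array([0.5687, 0.3898, 0.022 ])]
0.06669490235392805 39.58558453834912
sq ((315.38623046875, 274.9344787597656), (34.23494338989258, 35.40937805175781), 3.3664605617523193) [  13   12   36   37 1126] [0.37553086 0.30684025 0.005     ]
[0.63687489 0.18098885 0.19024845] [ 1.08442937e-01  6.22376897e-01  1.37194594e+00 -1.33454657e-05
  1.14815213e+00 -6.33330708e-01]
```

Emit:
move_arm([
  [[-0.3,-0.004,0.014,0,-8.5],[-0.3,-0.008,0.026,0,-8.5],[-0.3,-0.01,0.032,0,-8.5],[-0.3,-0.01,0.032,0,-8.5],[-0.3,-0.01,0.032,0,-8.5],[-0.3,-0.01,0.03,0,-8.5],[-0.3,-0.005,0.016,0,-8.5],[-0.3,-0.003,0.01,0,-8.5]],
])

```text
t: 15.6
tcp_pos: [0.5761, 0.375, 0.1907]
tool_rot: [0.847, 0.532, 0.0, -0.0]
force: [-0.1, -1.2, -0.6]
finger_gap: 0.65
gripper_force: 0.0
```

Emit:
move_arm([
  [[-0.3,0,0,-0.02,-0.5],[-0.3,0,0,-0.035,0],[-0.3,0,0,-0.035,0],[-0.3,0,0,-0.03,0],[-0.3,0,0,-0.02,0],[-0.3,0,0,0,0],[-0.3,0,0,0,0]],
])

```text
t: 16.3
tcp_pos: [0.5772, 0.3731, 0.0508]
tool_rot: [0.848, 0.53, -0.0, -0.0]
force: [1.0, 0.6, 0.2]
finger_gap: 0.649
gripper_force: 0.0
```

```bash
python3 - <<'E'
from h import *
s=snap('side','f1'); 
print(manip.mark_of('coverslips_mid','side'))
st=manip.sense();q=st['tool_rot'];print(st['tcp_pos'],np.degrees(np.arctan2(q[1]**2-q[0]**2,2*q[0]*q[1])),px(s,st['tcp_pos']))
cv2.imwrite('pics/f3.png',cv2.resize(s['img'][200:290,240:360,::-1],None,fx=5,fy=5,interpolation=cv2.INTER_CUBIC))
E
```

```text
[{'xyz': [0.5838, 0.371, 0.013], 'confidence': 0.71}, {'xyz': [0.5104, 0.1793, 0.0049], 'confidence': 0.21}]
[0.57830533 0.37358451 0.05252238] -25.998305572301902 [296.76908857 237.35237715]
```

View pics/f3.png

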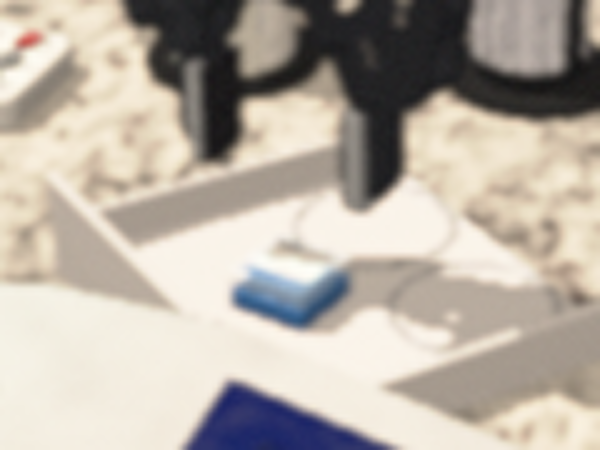

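The side view shows both fingertips (210,160) and (365,210) above the box (292,285), spaced evenly to either side. Descending to about 10 mm.

Emit:
move_arm([
  [[-0.3,-0.001,0,-0.015,0],[-0.3,0,0,-0.015,0],[-0.3,0,0,-0.008,0],[-0.3,0,0,-0.004,0],[-0.3,0,0,0,0],[-0.3,0,0,0,0]],
])

```text
t: 17.0
tcp_pos: [0.5762, 0.3731, 0.0087]
tool_rot: [0.848, 0.53, 0.0, -0.0]
force: [-0.6, 0.9, 1.0]
finger_gap: 0.646
gripper_force: 0.0
```

Emit:
move_arm([
  [[0.2,0,0,0,0],[0.4,0,0,0,0],[1,0,0,0,0],[1,0,0,0,0],[1,0,0,0,0],[1,0,0,0,0]],
], newtons=25)

```text
t: 17.6
tcp_pos: [0.5765, 0.3732, 0.0095]
tool_rot: [0.848, 0.53, 0.001, 0.0]
force: [0.5, -1.2, 4.5]
finger_gap: 0.346
gripper_force: 25.6
```

```bash
python3 - <<'E'
from h import *
s=snap('side','g1')
cv2.imwrite('pics/g3.png',cv2.resize(s['img'][200:290,240:360,::-1],None,fx=5,fy=5,interpolation=cv2.INTER_CUBIC))
print(manip.sense()['tcp_pos'],manip.sense()['force'])
E
```

```text
[0.57652763 0.37326185 0.00949593] [ 0.15285908 -0.15234399  5.30730227]
```

View pics/g3.png

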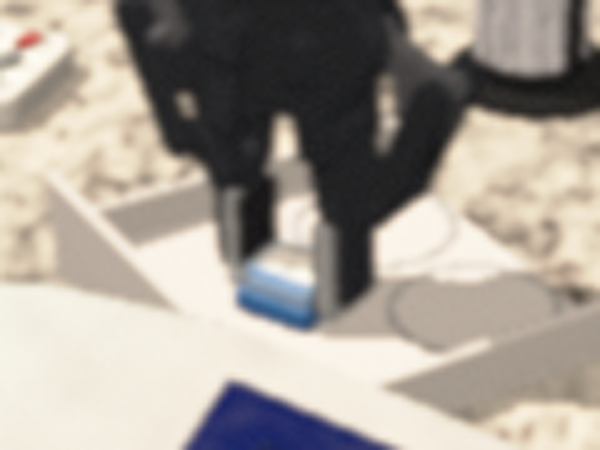

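The side view shows the box held between the pads (finger at (235,225) on the left, (335,270) on the right), and the opening matches 29 mm. Lifting it and carrying it to the square mat.

Emit:
move_arm([
  [[1,0,0,0.012,0],[1,0,0,0.02,0],[1,0,0,0.023,0],[1,-0.01,-0.004,0.01,0],[1,-0.025,-0.008,0,4],[1,-0.03,-0.01,0,5],[1,-0.035,-0.012,0,5],[1,-0.035,-0.012,0,5]],
])

```text
t: 18.45
tcp_pos: [0.4384, 0.3259, 0.0737]
tool_rot: [0.748, 0.664, -0.001, -0.0]
force: [-0.1, -0.6, -0.6]
finger_gap: 0.342
gripper_force: 25.1
```

Emit:
move_arm([
  [[1,-0.035,-0.011,0,5],[1,-0.02,-0.007,0,0],[1,-0.0105,-0.003,0,0],[1,0,0,0,0],[1,0,0,0,0]],
])

```text
t: 18.95
tcp_pos: [0.377, 0.3066, 0.074]
tool_rot: [0.719, 0.695, 0.001, 0.0]
force: [0.5, -0.0, 0.7]
finger_gap: 0.352
gripper_force: 25.1
```

```bash
python3 - <<'E'
from h import *
s=manip.snapshot('side'); print(manip.mark_of('coverslips_mid','side')[:2],manip.mark_of('square_mat_top','side')[:1])
print(manip.sense()['tcp_pos'],px(s,[.376,.306,.005])-[350,190])
cv2.imwrite('pics/i3.png',cv2.resize(s['img'][190:290,350:470,::-1],None,fx=5,fy=5,interpolation=cv2.INTER_CUBIC))
E
```

```text
[{'xyz': [0.3834, 0.3077, 0.0812], 'confidence': 0.81}, {'xyz': [0.6367, 0.1793, 0.0061], 'confidence': 0.16}] [{'xyz': [0.3794, 0.3059, 0.0042], 'confidence': 0.69}]
[0.37731996 0.30663457 0.07386236] [64.53196818 59.21597919]
```

View pics/i3.png

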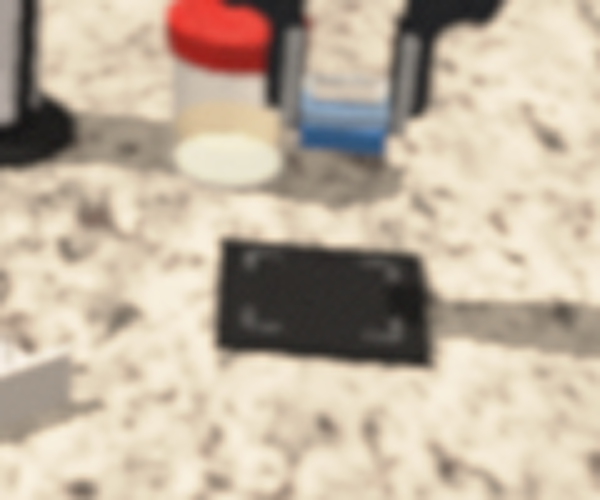

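```bash
python3 - <<'E'
from h import *
s=manip.snapshot('side')
for y in(.2966,.3066,.3166):print(((px(s,[.377,y,.0735+.005])-[350,190]+.5)*5).round(1))
print(((px(s,[.387,.3066,.0785])-[350,190]+.5)*5).round(1))
E
```

```text
[338.9 104.3]
[340.5 116.8]
[342.  129.7]
[311.4 115.2]
```

The side view shows the box at (343,115), where the TCP should put it (340,117), directly over the mat centre (322,298 on the surface). Lowering and releasing.

Emit:
move_arm([
  [[1,-0.001,0,-0.015,0],[1,0,0,-0.02,0],[1,0,0,-0.015,0],[1,0,0,-0.008,0],[1,0,0,-0.004,0],[1,0,0,-0.002,0],[1,0,0,-0.001,0],[1,0,0,0,0]],
])

```text
t: 19.95
tcp_pos: [0.3748, 0.3062, 0.0092]
tool_rot: [0.719, 0.695, 0.0, 0.0]
force: [0.3, -0.7, -0.7]
finger_gap: 0.352
gripper_force: 25.1
```

Emit:
move_arm([
  [[0,0,0,0,0],[0,0,0,0,0],[-0.2,0,0,0,0],[-0.2,0,0,0,0],[-0.2,0,0,0,0],[-0.2,0,0,0,0]],
])

```text
t: 20.55
tcp_pos: [0.3745, 0.306, 0.0088]
tool_rot: [0.719, 0.695, -0.0, -0.0]
force: [0.7, -0.6, 1.3]
finger_gap: 0.601
gripper_force: 0.0
```

Emit:
move_arm([
  [[-0.2,0,0,0.015,0],[-0.2,0,0,0.03,0],[-0.2,0,0,0.04,0],[-0.2,0,0,0.04,0],[-1,0,0,0.04,0],[-1,0,0,0.02,0],[-1,0,0,0,0]],
])

```text
t: 21.25
tcp_pos: [0.3763, 0.307, 0.1969]
tool_rot: [0.719, 0.695, 0.004, 0.001]
force: [-0.3, -0.2, -0.3]
finger_gap: 1.002
gripper_force: 0.0
```

```bash
python3 - <<'E'
from h import *
for n in('side','top'):
    s=snap(n,'j'+n)
    for l in('coverslips_mid','square_mat_top','white_bottle_mid','canister_mid'): print(n,l,manip.mark_of(l,n)[:1])
    if n=='side': a=cv2.resize(s['img'][170:270,280:440,::-1],None,fx=5,fy=5,interpolation=cv2.INTER_CUBIC); cv2.imwrite('pics/j3.png',a)
print(manip.sense()['tcp_pos'])
E
```

```text
side coverslips_mid [{'xyz': [0.3794, 0.3069, 0.0133], 'confidence': 0.71}]
side square_mat_top [{'xyz': [0.3788, 0.3059, 0.0052], 'confidence': 0.68}]
side white_bottle_mid [{'xyz': [0.6379, 0.1836, 0.0586], 'confidence': 0.63}]
side canister_mid [{'xyz': [0.5106, 0.1823, 0.066], 'confidence': 0.6}]
top coverslips_mid []
top square_mat_top [{'xyz': [0.3753, 0.3038, 0.0013], 'confidence': 0.7}]
top white_bottle_mid [{'xyz': [0.6385, 0.1809, 0.0619], 'confidence': 0.65}]
top canister_mid [{'xyz': [0.5121, 0.1803, 0.068], 'confidence': 0.69}]
[0.37422174 0.30583232 0.1930472 ]
```

View pics/j3.png

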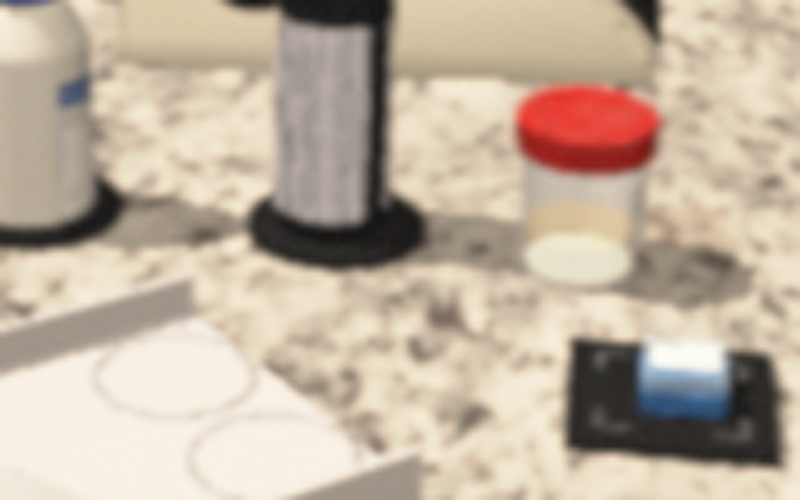

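The side view shows the box resting on the square mat (box x 683, mat middle 674, about 2–3 mm off). Both bottles are upright on their mats and the cup hasn't moved. Next, fetching the white bottle.

Emit:
move_arm([
  [[-1,0.015,-0.007,0.005,5],[-1,0.035,-0.017,0,6],[-1,0.04,-0.019,0,6],[-1,0.04,-0.019,0,6],[-1,0.04,-0.019,0,6],[-1,0.04,-0.019,0,6],[-1,0.035,-0.017,0,6],[-1,0.0175,-0.008,0,3.5]],
])

```text
t: 22.55
tcp_pos: [0.6404, 0.1788, 0.1981]
tool_rot: [0.402, 0.915, 0.0, 0.001]
force: [0.3, -0.8, 0.2]
finger_gap: 0.999
gripper_force: 0.0
```

Emit:
move_arm([
  [[-1,0,0,0,0],[-1,0,0,0,0],[-1,0,0,0,0]],
])

```text
t: 22.85
tcp_pos: [0.6353, 0.1818, 0.1983]
tool_rot: [0.403, 0.915, -0.0, -0.001]
force: [0.1, 0.1, -0.4]
finger_gap: 1.002
gripper_force: 0.0
```

Emit:
move_arm([
  [[-1,0.0005,0,-0.03,0],[-1,0,0,-0.04,0],[-1,0,0,-0.04,0],[-1,0,0,-0.02,0],[-1,0,0,-0.01,0],[-1,0,0,-0.0065,0],[-1,0,0,0,0],[-1,0,0,0,0]],
])

```text
t: 23.65
tcp_pos: [0.6384, 0.1814, 0.0538]
tool_rot: [0.403, 0.915, 0.001, 0.001]
force: [-0.4, 0.4, 0.1]
finger_gap: 0.997
gripper_force: 0.0
```

Emit:
move_arm([
  [[1,0,0,0,0],[1,0,0,0,0],[1,0,0,0,0],[1,0,0,0,0],[1,0,0,0,0],[1,0,0,0,0],[1,0,0,0,0],[1,0,0,0,0]],
], newtons=40)

```text
t: 24.45
tcp_pos: [0.6382, 0.1809, 0.0536]
tool_rot: [0.403, 0.915, 0.0, 0.001]
force: [-0.7, -0.9, 5.9]
finger_gap: 0.587
gripper_force: 42.0
```

Emit:
move_arm([
  [[1,0,0,0.01,0],[1,0,0,0.015,0],[1,0,0,0.02,0],[1,0,0,0.015,0],[1,0,0,0,0],[1,0,0,0,0]],
])

```text
t: 25.05
tcp_pos: [0.6376, 0.1811, 0.1128]
tool_rot: [0.403, 0.915, 0.0, 0.0]
force: [-0.3, -0.2, -1.9]
finger_gap: 0.58
gripper_force: 42.1
```

Emit:
move_arm([
  [[1,-0.01,0.018,0,0],[1,-0.016,0.028,0,0],[1,-0.016,0.028,0,0],[1,-0.016,0.028,0,0],[1,-0.013,0.022,0,0],[1,-0.008,0.0125,0,0],[1,0,0,-0.02,0],[1,0,0,-0.02,0]],
])

```text
t: 25.85
tcp_pos: [0.5579, 0.3187, 0.072]
tool_rot: [0.402, 0.916, 0.0, 0.0]
force: [0.1, -0.7, -2.4]
finger_gap: 0.585
gripper_force: 42.1
```

Emit:
move_arm([
  [[1,0,0,-0.01,0],[1,0,0,-0.002,0],[1,0,0,0,0],[1,0,0,0,0]],
])

```text
t: 26.25
tcp_pos: [0.5593, 0.3176, 0.061]
tool_rot: [0.403, 0.915, 0.001, 0.001]
force: [0.5, -0.8, -2.1]
finger_gap: 0.583
gripper_force: 42.1
```

```bash
python3 - <<'E'
from h import *
s=snap('side','k1')
print(manip.mark_of('white_bottle_mid','side'),manip.sense()['tcp_pos'])
o=cv2.imread('pics/a1.png')[150:270,260:360]; b=s['img'][150:270,260:360,::-1]
o2=cv2.imread('pics/b1.png')[150:270,260:360]
cv2.imwrite('pics/k3.png',cv2.resize(np.hstack([o2,b]),None,fx=4,fy=4,interpolation=cv2.INTER_CUBIC))
E
```

```text
[{'xyz': [0.5599, 0.3186, 0.0678], 'confidence': 0.63}] [0.55930999 0.31762677 0.06129182]
```

View pics/k3.png

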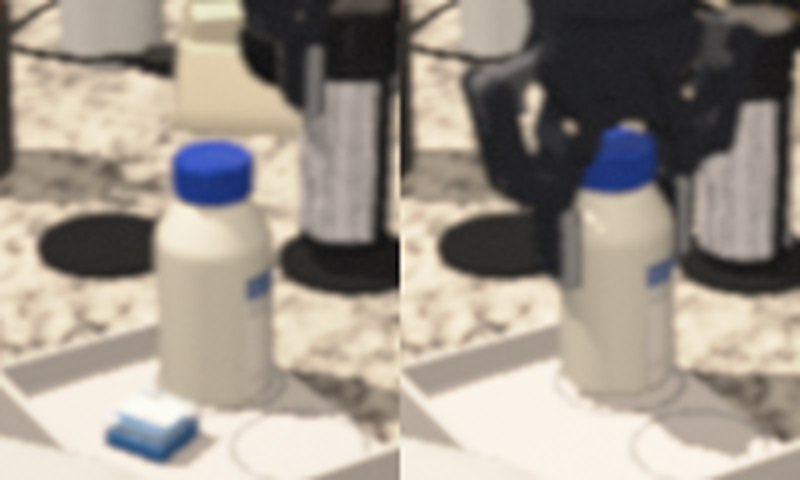

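On the left is the bottle's original position and on the right is now: held about 8 mm up, 2–3 mm from where it stood and centred on its ring (x 621 against base 620). Lowering and releasing.

Emit:
move_arm([
  [[1,0,0,-0.004,0],[1,0,0,-0.003,0],[1,0,0,-0.001,0],[1,0,0,0,0],[1,0,0,0,0]],
])

```text
t: 26.85
tcp_pos: [0.559, 0.3175, 0.0545]
tool_rot: [0.403, 0.915, 0.0, 0.001]
force: [-1.5, -1.5, 9.8]
finger_gap: 0.583
gripper_force: 43.1
```

Emit:
move_arm([
  [[-1,0,0,0,0],[-1,0,0,0,0],[-1,0,0,0,0],[-1,0,0,0,0],[-1,0,0,0,0],[-1,0,0,0,0],[-1,0,0,0,0],[-1,0,0,0,0]],
])

```text
t: 27.65
tcp_pos: [0.5585, 0.3175, 0.0522]
tool_rot: [0.403, 0.915, -0.0, -0.0]
force: [0.4, -0.2, 0.0]
finger_gap: 1.002
gripper_force: 0.0
```

Emit:
move_arm([
  [[-1,0,0,0.02,0],[-1,0,0,0.04,0],[-1,0,0,0.04,0],[-1,0,0,0.03,0],[-1,0,0,0.015,0],[-1,0,0,0,0]],
])

```text
t: 28.25
tcp_pos: [0.5602, 0.3182, 0.2005]
tool_rot: [0.403, 0.915, 0.002, 0.002]
force: [0.6, -0.3, 0.2]
finger_gap: 1.001
gripper_force: 0.0
```

Emit:
move_arm([
  [[-1,-0.006,-0.018,0,0],[-1,-0.012,-0.035,0,0],[-1,-0.012,-0.035,0,0],[-1,-0.01,-0.032,0,0],[-1,-0.0065,-0.0185,0,0],[-1,0,0,0,0],[-1,0,0,0,0]],
])

```text
t: 28.95
tcp_pos: [0.5118, 0.1789, 0.1965]
tool_rot: [0.403, 0.915, -0.0, -0.001]
force: [0.3, 0.7, 0.1]
finger_gap: 1.001
gripper_force: 0.0
```

Emit:
move_arm([
  [[-1,0,0,-0.03,0],[-1,0,0,-0.035,0],[-1,0,0,-0.03,0],[-1,0,0,-0.016,0],[-1,0,0,-0.009,0],[-1,0,0,0,0],[-1,0,0,0,0]],
])

```text
t: 29.65
tcp_pos: [0.5126, 0.1796, 0.0776]
tool_rot: [0.402, 0.915, 0.0, 0.0]
force: [-0.6, 0.5, 0.1]
finger_gap: 1.002
gripper_force: 0.0
```

Emit:
move_arm([
  [[1,0,0,0,0],[1,0,0,0,0],[1,0,0,0,0],[1,0,0,0,0],[1,0,0,0,0],[1,0,0,0,0],[1,0,0,0,0],[1,0,0,0,0]],
], newtons=30)

```text
t: 30.45
tcp_pos: [0.5129, 0.1791, 0.0784]
tool_rot: [0.403, 0.915, 0.001, 0.001]
force: [0.5, 0.8, 6.6]
finger_gap: 0.565
gripper_force: 26.2
```

Emit:
move_arm([
  [[1,0,0,0.01,0],[1,0,0,0.015,0],[1,0,0,0.02,0],[1,0,0,0.02,0],[1,0,0,0.015,0],[1,0,0,0,0],[1,0,0,0,0]],
])

```text
t: 31.15
tcp_pos: [0.5117, 0.1789, 0.1574]
tool_rot: [0.403, 0.915, -0.0, -0.0]
force: [-0.6, -0.3, -0.8]
finger_gap: 0.565
gripper_force: 26.9
```

Emit:
move_arm([
  [[1,-0.0075,0.0145,0,0],[1,-0.01,0.03,0,0],[1,-0.015,0.03,0,0],[1,-0.01,0.03,0,0],[1,0.005,0.022,0,0],[1,0.015,0.022,0,0],[1,0.015,0.022,0,0],[1,0.0105,0.0165,0,0]],
])

```text
t: 31.95
tcp_pos: [0.5141, 0.3682, 0.1559]
tool_rot: [0.402, 0.916, -0.001, -0.001]
force: [-0.4, 0.5, -0.4]
finger_gap: 0.563
gripper_force: 26.9
```

Emit:
move_arm([
  [[1,0,0,0,0],[1,0,0,-0.02,0],[1,0,0,-0.025,0],[1,0,0,-0.018,0],[1,0,0,-0.007,0],[1,0,0,0,0],[1,0,0,0,0]],
])

```text
t: 32.65
tcp_pos: [0.5149, 0.3661, 0.0877]
tool_rot: [0.403, 0.915, 0.0, 0.0]
force: [0.0, -0.1, -0.6]
finger_gap: 0.566
gripper_force: 27.0
```

```bash
python3 - <<'E'
from h import *
s=snap('side','l1')
print(manip.mark_of('canister_mid','side'),manip.mark_of('white_bottle_mid','side'),manip.sense()['tcp_pos'])
b=s['img'][150:270,260:360,::-1]
o2=cv2.imread('pics/side0.png')[150:270,260:360]
cv2.imwrite('pics/l3.png',cv2.resize(np.hstack([o2,b]),None,fx=4,fy=4,interpolation=cv2.INTER_CUBIC))
E
```

```text
[{'xyz': [0.5111, 0.3676, 0.0764], 'confidence': 0.89}] [{'xyz': [0.5566, 0.3181, 0.0619], 'confidence': 0.64}] [0.51566799 0.36633741 0.08850223]
```

View pics/l3.png

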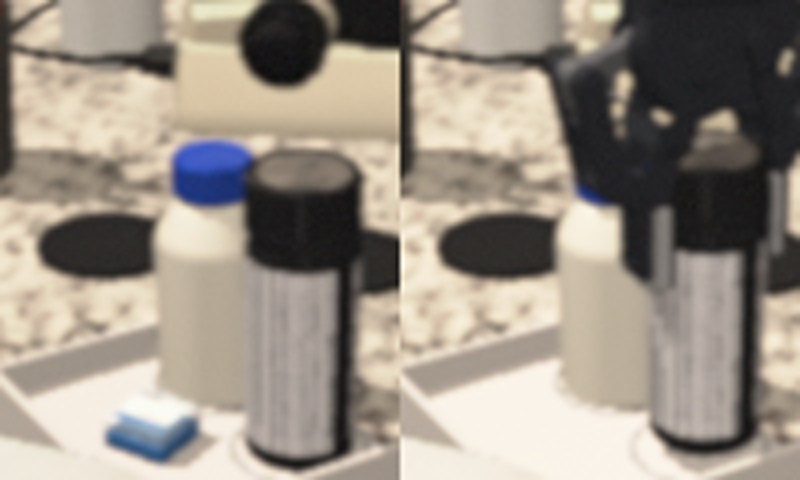

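Comparing original and current views, the white bottle is back within about 1–2 mm (left edge 155 against 556−400). The canister base is at x≈303 against 300, about 9 mm up. Lowering and releasing.

Emit:
move_arm([
  [[1,0,0,-0.005,0],[1,0,0,-0.003,0],[1,0,0,-0.001,0],[1,0,0,0,0],[1,0,0,0,0]],
])

```text
t: 33.3
tcp_pos: [0.5155, 0.3662, 0.0794]
tool_rot: [0.403, 0.915, 0.0, 0.0]
force: [-0.1, -1.1, 5.1]
finger_gap: 0.559
gripper_force: 27.1
```

Emit:
move_arm([
  [[-1,0,0,0,0],[-1,0,0,0,0],[-1,0,0,0,0],[-1,0,0,0,0],[-1,0,0,0,0],[-1,0,0,0,0],[-1,0,0,0,0],[-1,0,0,0,0]],
])

```text
t: 34.1
tcp_pos: [0.515, 0.366, 0.0783]
tool_rot: [0.403, 0.915, -0.0, -0.0]
force: [-1.0, 0.2, 0.6]
finger_gap: 0.998
gripper_force: 0.0
```

Emit:
move_arm([
  [[-1,0,0,0.02,0],[-1,0,0,0.04,0],[-1,0,0,0.04,0],[-1,0,0,0.03,0],[-1,0,0,0.015,0],[-1,-0.03,0.03,0,0],[-1,-0.04,0.04,0,0],[-1,-0.04,0.04,0,0]],
])

```text
t: 34.9
tcp_pos: [0.4137, 0.4673, 0.2237]
tool_rot: [0.404, 0.915, 0.0, 0.0]
force: [0.2, 1.0, 0.2]
finger_gap: 1.004
gripper_force: 0.0
```

Emit:
move_arm([
  [[-1,-0.04,0.04,0,0],[-1,-0.03,0.03,0,0],[-1,-0.02,0.02,0,0],[-1,0,0,0,0],[-1,0,0,0,0]],
])

```text
t: 35.4
tcp_pos: [0.3284, 0.5522, 0.2232]
tool_rot: [0.402, 0.916, -0.0, 0.0]
force: [-0.3, 0.0, 0.1]
finger_gap: 1.002
gripper_force: 0.0
```

```bash
python3 - <<'E'
from h import *
L=[]
for n in('side','top'):
    s=snap(n,'m'+n); L.append(s['img'][130:310,240:440,::-1])
    for l in('coverslips_mid','square_mat_top','white_bottle_mid','canister_mid','cup_mid'): print(n,l,[np.round(r['xyz'],4) for r in manip.mark_of(l,n)[:1]])
cv2.imwrite('pics/m3.png',cv2.resize(np.hstack(L),(800,360),interpolation=cv2.INTER_CUBIC))
E
```

```text
side coverslips_mid [array([0.3797, 0.3071, 0.0091])]
side square_mat_top [array([0.3811, 0.3049, 0.0039])]
side white_bottle_mid [array([0.5598, 0.3177, 0.0619])]
side canister_mid [array([0.5142, 0.3685, 0.0666])]
side cup_mid [array([0.4143, 0.1985, 0.0369])]
top coverslips_mid [array([0.3745, 0.3096, 0.0155])]
top square_mat_top [array([0.3788, 0.3034, 0.0057])]
top white_bottle_mid [array([0.5601, 0.317 , 0.0632])]
top canister_mid [array([0.5123, 0.3679, 0.0671])]
top cup_mid [array([0.4132, 0.1958, 0.0342])]
```

View pics/m3.png

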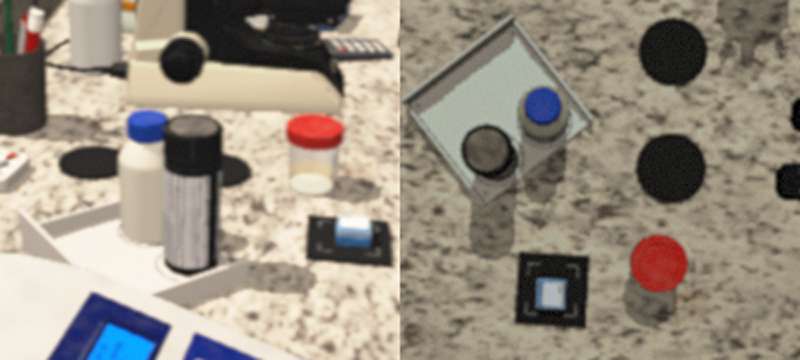

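The final pictures show both bottles upright in the caddy at their original positions, the box inside the corner marks of the square mat (551,294 against 552,290), and the cup in place. The arm is clear of everything. Handing in.

```bash
python3 -c "
from station import manip
print(manip.sign_off())"
```

```text
the job is handed in; nothing more can be done
None
```

I've handed the job in: the coverslip box is on the square mat, about 4–5 mm off its middle but inside the corner marks, both bottles are back upright on their own places in the caddy (within about 3 mm), and the cup wasn't touched.

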